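Find the slipped counterweight of a microtome by feel and hold it down

TASK

The counterweight inside this rotary microtome has slipped round on the handwheel's shaft. Take the handwheel by its handle and turn it slowly through at least one full turn, either way, to feel which side is heavy; then turn it until the heavy side hangs straight down and finish still gripping the handle there, holding the wheel still, so that a colleague can tighten the weight's clamp screw through the open port in the back. Leave the other things on the bench where they lie.

Things in the scene. Friction and masses are not known exactly. Their poses are not given: they have to be found in the camera images.
- microtome: Rotary microtome, cream housing 280 x 200 mm, 245 mm high, with a low knife base (60 mm high, blade holder 120 mm) at its front; fixed to the bench. Origin on the bench straight below the middle of the handwheel's shaft. Own +x points from its front (knife side) to its back, z up; the handwheel is on its -y side, its shaft along y, 145 mm above the bench.
- axle (a point): Centre of the handwheel's outer face, on the shaft; fixed to the microtome, with its axes. The wheel is a grey disc of 75 mm radius, 27 mm thick; free space lies on this face's -y side. Wheel and handle are balanced in themselves. The only heavy side is the counterweight on the shaft inside the housing, unseen: it pulls 0.1 to 0.16 N m when level with the shaft, and turns with the wheel.
- handwheel (a joint): Turn of the handwheel, rad: 0 with the handle straight above the shaft, pi/2 with it towards the microtome's +x (clockwise as seen facing the wheel); counts on over several turns both ways, starts within 0.8 of 0. It says nothing of the heavy side, which may lie at any angle to the handle. Drag is steady, about 0.19 N m both ways, so the wheel stays where it is left.
- handle: The handwheel's handle: pale plastic cylinder, 26 mm in diameter, 85 mm long, parallel to the shaft, its axis 58 mm from the shaft's. It spins freely on its pin, so a tight grip may keep its own direction while the wheel turns. Origin on its axis, 63 mm out (microtome -y) from the wheel's outer face and 27 mm from its free end: a good place to grip.
- glove_box: Bystander: cardboard box of gloves 120 x 235 x 75 mm lying on the bench, origin at the centre of its underside.
- screwdriver: Bystander: screwdriver 200 mm long lying on the bench.
- slide_box: Bystander: flat grey box of glass slides 85 x 175 x 34 mm, origin at the centre of its underside.

How it is judged:
On the way:
1. the handwheel has been turned through a full turn, one way or the other ((value of joint handwheel above 5.3 rad or value of joint handwheel below -5.3 rad)), for 0.05 s.
At the end, for the whole second after the job is handed in: The counterweight (heavy side) hangs within 20 degrees of straight below the shaft, the fingers hold the handle (more than 1 N) and the wheel is still (under 0.15 rad/s) (height (world z) of counterweight_c0 below 0.0957 m and contact force between the fingers and handle above 1 N and velocity of joint handwheel between -0.15 and 0.15 rad/s); the arm keeps its last pose, push and grip.
It fails at once if the handwheel is spun fast (about a turn a second) instead of turned slowly (velocity of joint handwheel above 6.5 rad/s or velocity of joint handwheel below -6.5 rad/s).
It fails at once if the glove box is disturbed (distance of glove_box from where it was at the start of the episode above 0.02 m).
It fails at once if the screwdriver is disturbed (distance of screwdriver from where it was at the start of the episode above 0.02 m).
It fails at once if the slide box is disturbed (distance of slide_box from where it was at the start of the episode above 0.02 m).
It also fails if it takes over 72 s, if anything falls off the work surface, if the arm or the gripper's body presses on something with over 40 N, if the wrist force passes 120 N, or if a joint passes its speed limit or range.

ROBOT

A 6-joint arm with a two-finger parallel gripper is mounted at the origin on the work surface. World frame = base frame: x ahead of the robot, y to its left, z up, the work surface at z = 0. Lengths are in m, angles in rad, forces in N, time in s.
With the tool pointing down it reaches from about 0.25 to 0.775 m from the base axis. Payload 8.9 kg.
Tool frame: the origin (TCP) lies at the very end of the fingers, on their centre line; the grasp point (between the pads) lies 19 mm behind it; z points along the fingers, y is the line along which they close (so a half turn about z gives the same grasp; the last joint's range is limited). The gripper opens to 85 mm and grips with 20 to 120 N. Pads are 22 mm wide; open, the fingers measure 114 mm over their backs; the gripper's body (76 mm by 85 mm) begins 54 mm behind the grasp point. The pads swing forward as they close: fully open they stand 13 mm farther back than shut.
Start: joints at [-1.405, 0.291, -0.153, 1.127, 0, 1.431], TCP at [0.158, -0.501, 0.195] pointing down, gripper open.
Joint ranges: [-2.52, 2.52], [-0.91, 1.74], [-1.3, 1.37], [-1.96, 2.02], [-1.52, 1.47], [-3.14, 3.14]. Speed limits (rad/s): [2.22, 2.22, 2.79, 3.14, 3.14, 3.14].

INTERFACE

Orientations are given as a unit quaternion [w, x, y, z].
In Python, from plant import manip, eyes, order gives the robot as it stands.
- The arm moves only by the tool step_arm, never from a script. Its argument "steps" is a list of rows, each an object with "claw": the closure in counts, from 0 (fully open) to 255 (shut); "delta_pos": the shift along the tool's x, y, z in m, a list of three; "roll": the turn about the tool's z in rad. A call has 1 to 12 rows; each row shifts and turns the commanded pose from where the row before left it, along the tool's axes as they then stand; what a row does not reach is not made up. A row lasts 1/12 s, in which the tool goes at most 41.7 mm and 7.16 degrees, less where a joint would pass 70% of its speed; a pose out of reach is approached as far as the arm can. A call with a gripper value outside its range is refused whole. The fingers move at their own pace and stop on an object; "grip_force" is the grip in N (left out, the last holds). Time passes only in rows, so rows that do not move let the fingers close. It gives the time, the measured TCP pose, the force, the opening and the grip force at its end, in the units of the state.
- manip.get_state(): the state, without advancing time (a new reading comes with each control period).
- eyes.read_camera(name): name is "scene" or "top" or "wrist"; returns a dict with "image" (420x560x3 uint8, blue, green, red), "fx", "fy", "cx", "cy" (pixels), "R" (3x3) and "t" (3): a world point X has camera coordinates R X + t; the wrist camera has in their place "T_tool_cam" (4x4, takes a point from camera to tool coordinates, whose origin is the TCP and whose axes are the flange's). Camera axes: x right, y down, z forward; pixel columns grow to the right and rows downward; lengths in m; the calibration is good to about 2 mm. A picture is of the moment at which its call begins: read the wrist's pose just before it. There is no depth.
- order.job_done(): hands the job in; it is judged then, once.
The state is a dict: "clock": time; "joints": joint angles; "joint_vel": joint speeds; "effort": joint torques, N m; "ee_pos": TCP position; "ee_rot": TCP orientation; "force": force on the tool from outside, world axes, zero at the start; "wrist_torque": the same for the moment, N m; "finger_gap": finger opening in m; "finger_force": force on a finger pad.
Only numpy, scipy, OpenCV 4.12 (cv2) and the standard library are available. Lean on these libraries where they do the work, as an engineer would, in place of code of your own. Each camera call takes 0.05 s, during which the arm holds its last target. There are 200 camera calls.

## Working session

There is one attempt and no reset: what is moved stays moved. The work goes in short steps, Python scripts to look and compute and a tool call to move; the robot and the scene stay as the last step left them, time stands still between calls to the robot, and variables do not carry over. Pictures are saved under pics/ and viewed, at most 10 in all, crops included, and the job is handed in when it is done.

Besides the shell and the picture viewer there is one more tool, called after ">>>" as a command line: name --argument value ..., lists and objects as JSON in quotes. step_arm: Moves the arm, as the interface text tells. Its arguments: {"type":"object","properties":{"steps":{"type":"array"},"grip_force":{"type":"number"}},"required":["steps"]}

```bash
mkdir -p pics; python3 - <<'E'
from plant import manip, eyes
import cv2,numpy as np
s=manip.get_state();print({k:np.round(v,3) for k,v in s.items()})
for n in("scene","top"):
    c=eyes.read_camera(n);cv2.imwrite(f"pics/{n}0.png",c["image"])
    print(n,c["fx"],c["fy"],c["cx"],c["cy"],np.round(c["R"],4).tolist(),np.round(c["t"],4).tolist())
E
```

```text
{'clock': np.float64(0.0), 'joints': array([-1.405,  0.291, -0.154,  1.127, -0.   ,  1.431]), 'joint_vel': array([-0.   , -0.001, -0.001,  0.001,  0.   , -0.   ]), 'effort': array([-0.0000e+00, -5.3714e+01,  3.3138e+01,  1.6000e-02, -0.0000e+00,
       -0.0000e+00]), 'ee_pos': array([ 0.157, -0.5  ,  0.195]), 'ee_rot': array([-0.001,  0.988,  0.152, -0.   ]), 'force': array([-0.323, -0.394,  0.036]), 'wrist_torque': array([-0.051, -0.015, -0.029]), 'finger_force': np.float64(0.0), 'finger_gap': np.float64(0.086)}
scene 403.51875572280136 403.51875572280136 275.10206014424233 206.3517353776078 [[0.379, 0.9253, 0.0147], [0.7872, -0.314, -0.5308], [-0.4865, 0.2127, -0.8474]] [-0.1906, -0.2956, 1.5284]
top 402.22528799842735 402.22528799842735 278.43816244896317 214.15668443476747 [[0.0038, -0.9999, -0.011], [-0.9982, -0.0031, -0.0597], [0.0597, 0.0112, -0.9982]] [0.008, 0.5116, 1.1991]
```

View pics/scene0.png

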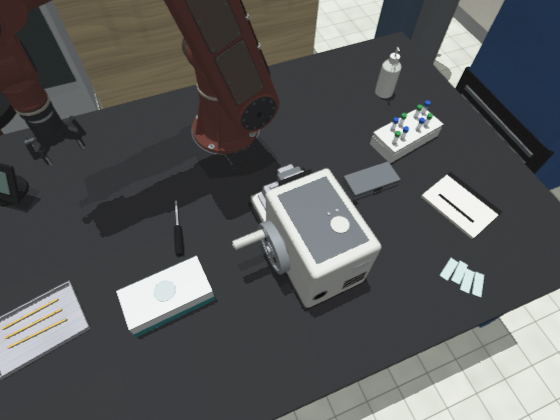

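View pics/top0.png

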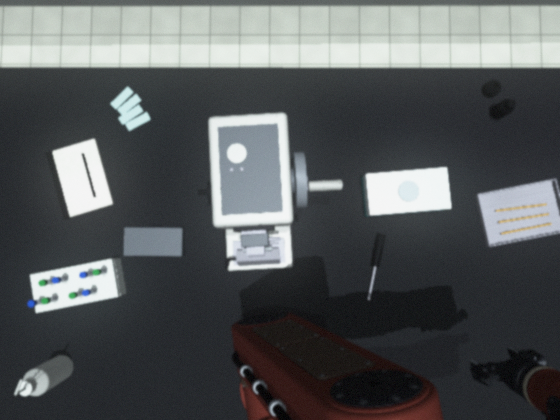

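The scene view shows the wheel near (273,248), with its handle tip at about (236,243). In the top view the wheel is near (300,180), the handle runs from (308,185) to (343,185), and the glove box edge is at column 365. Next I'll enlarge both views.

```bash
python3 - <<'E'
import cv2,numpy as np
a=cv2.imread("pics/scene0.png")[205:295,220:310];b=cv2.imread("pics/top0.png")[140:230,270:360]
f=lambda i:cv2.resize(cv2.convertScaleAbs(i,alpha=1.3),(400,400),interpolation=cv2.INTER_CUBIC)
cv2.imwrite("pics/crop.png",np.hstack([f(a),f(b)]))
E
```

```text
(no output)
```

View pics/crop.png

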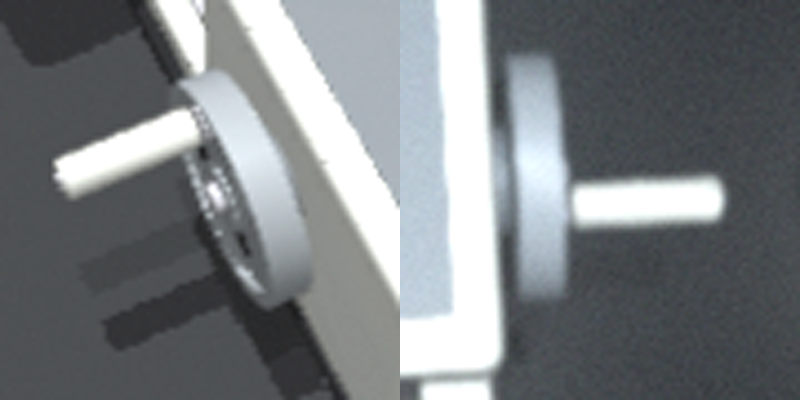

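The crop shows these pixel positions:

| Feature | Scene | Top |
|---|---|---|
| Handle tip | (234.6,245.5) | (342.5,184.6) |
| Handle root | (263.4,233.6) | (308.7,186.4) |
| Hub | (268.4,247.8) | – |
| Rim ends | – | (303.8,152.8) and (306.7,206.8) |

I'll fit the microtome pose and the handle angle to these.

```bash
cat >h.py <<'E'
import numpy as np
from plant import manip, eyes
from scipy.optimize import least_squares
from scipy.spatial.transform import Rotation as Ro
C={n:eyes.read_camera(n) for n in("scene","top")}
def proj(n,X):
    c=C[n];p=np.array(c["R"])@X+np.array(c["t"]).ravel();return np.array([c["fx"]*p[0]/p[2]+c["cx"],c["fy"]*p[1]/p[2]+c["cy"]])
def W(p,l): # axle frame ->world
    x,y,a=p[:3];c,s=np.cos(a),np.sin(a);return np.array([x+c*l[0]-s*l[1],y+s*l[0]+c*l[1],.145+l[2]])
def H(p,d): return W(p,[.058*np.sin(p[3]),-d,.058*np.cos(p[3])])
E
python3 - <<'E'
from h import *
def r(p):
    o=[("scene",H(p,.09),(234.6,245.5)),("scene",H(p,.005),(263.4,233.6)),("top",H(p,.09),(342.5,184.6)),("top",H(p,.005),(308.7,186.4)),
    ("scene",W(p,[0,0,0]),(268.4,247.8)),("top",W(p,[.075,0,0]),(303.8,152.8)),("top",W(p,[-.075,0,0]),(306.7,206.8))]
    return np.concatenate([proj(n,X)-u for n,X,u in o])
s=least_squares(r,[.6,-.08,0,0],loss="soft_l1");print(s.x,np.round(s.fun,1))
p=s.x;print("grip",H(p,.063))
S=manip.get_state();q=S["ee_rot"];R=Ro.from_quat([q[1],q[2],q[3],q[0]]).as_matrix();print(S["ee_pos"],R.round(3))
for v in([1,0],[-1,0]):
    d=np.array([np.cos(p[2]),np.sin(p[2]),0])*v[0];t=R.T@d;print("roll",np.arctan2(-t[0],t[1]))
E
```

```text
[ 0.59656526 -0.06223055  0.05067669 -0.41869735] [-2.1  0.2 -1.1  0.  -1.3 -0.1 -0.6 -0.3 -0.6  1.2 -0.6 -0.1 -0.7  0.8]
grip [ 0.5762057  -0.12634417  0.19798992]
[ 0.15749772 -0.500524    0.19476532] [[ 0.954  0.3   -0.   ]
 [ 0.3   -0.954  0.001]
 [ 0.    -0.001 -1.   ]]
roll -1.3166893030587046
roll 1.8249033505310888
```

>>> step_arm --steps '[{"claw": 0,"delta_pos": [0,0,-0.035],"roll": -0.11},{"claw": 0,"delta_pos": [0,0,-0.035],"roll": -0.11},{"claw": 0,"delta_pos": [0,0,-0.035],"roll": -0.11},{"claw": 0,"delta_pos": [0,0,0],"roll": -0.11},{"claw": 0,"delta_pos": [0,0,0],"roll": -0.11},{"claw": 0,"delta_pos": [0,0,0],"roll": -0.11},{"claw": 0,"delta_pos": [0,0,0],"roll": -0.11},{"claw": 0,"delta_pos": [0,0,0],"roll": -0.11},{"claw": 0,"delta_pos": [0,0,0],"roll": -0.11},{"claw": 0,"delta_pos": [0,0,0],"roll": -0.11},{"claw": 0,"delta_pos": [0,0,0],"roll": -0.11},{"claw": 0,"delta_pos": [0,0,0],"roll": -0.11}]'

```text
clock: 1.2
ee_pos: [0.1575, -0.5007, 0.2999]
ee_rot: [-0.0, 0.686, 0.728, 0.0]
force: [-0.0, 0.3, -0.1]
finger_gap: 0.0854
finger_force: 0.0
```

>>> step_arm --steps '[{"claw": 0,"delta_pos": [0.0195,0.0243,0],"roll": 0},{"claw": 0,"delta_pos": [0.0195,0.0243,0],"roll": 0},{"claw": 0,"delta_pos": [0.0195,0.0243,0],"roll": 0},{"claw": 0,"delta_pos": [0.0195,0.0243,0],"roll": 0},{"claw": 0,"delta_pos": [0.0195,0.0243,0],"roll": 0},{"claw": 0,"delta_pos": [0.0195,0.0243,0],"roll": 0},{"claw": 0,"delta_pos": [0.0195,0.0243,0],"roll": 0},{"claw": 0,"delta_pos": [0.0195,0.0243,0],"roll": 0},{"claw": 0,"delta_pos": [0.0195,0.0243,0],"roll": 0},{"claw": 0,"delta_pos": [0.0195,0.0243,0],"roll": 0},{"claw": 0,"delta_pos": [0.0195,0.0243,0],"roll": 0},{"claw": 0,"delta_pos": [0.0195,0.0243,0],"roll": 0}]'

```text
clock: 2.2
ee_pos: [0.437, -0.2501, 0.3001]
ee_rot: [-0.0, 0.688, 0.726, -0.0]
force: [0.3, -0.6, -0.2]
finger_gap: 0.0854
finger_force: 0.0
```

>>> step_arm --steps '[{"claw": 0,"delta_pos": [0.0195,0.0243,0],"roll": 0},{"claw": 0,"delta_pos": [0.0195,0.0243,0],"roll": 0},{"claw": 0,"delta_pos": [0.0195,0.0243,0],"roll": 0},{"claw": 0,"delta_pos": [0.0195,0.0243,0],"roll": 0},{"claw": 0,"delta_pos": [0.0195,0.0243,0],"roll": 0},{"claw": 0,"delta_pos": [0.0195,0.0243,0],"roll": 0},{"claw": 0,"delta_pos": [0,0,0],"roll": 0},{"claw": 0,"delta_pos": [0,0,0],"roll": 0},{"claw": 0,"delta_pos": [0,0,0],"roll": 0}]'

```text
clock: 2.95
ee_pos: [0.5751, -0.1267, 0.2998]
ee_rot: [-0.0, 0.688, 0.726, -0.0]
force: [-0.3, -0.0, -0.3]
finger_gap: 0.085
finger_force: 0.0
```

```bash
python3 - <<'E'
from h import *
import cv2
S=manip.get_state();c=eyes.read_camera("wrist");I=c["image"].copy()
q=S["ee_rot"];R=Ro.from_quat([q[1],q[2],q[3],q[0]]).as_matrix();T=np.array(c["T_tool_cam"])
p=[.5966,-.0622,.0507,-.4187]
for d in(.005,.063,.09):
    X=H(p,d);t=R.T@(X-S["ee_pos"]);k=T[:3,:3].T@(t-T[:3,3]);u=(int(c["fx"]*k[0]/k[2]+c["cx"]),int(c["fy"]*k[1]/k[2]+c["cy"]))
    cv2.drawMarker(I,u,(0,0,255),0,12);print(u,t.round(4),k.round(3))
print({k:np.round(S[k],3) for k in("joints","ee_pos","force","wrist_torque")},R.round(3));cv2.imwrite("pics/w1.png",I)
E
```

```text
(282, 125) [0.059  0.0017 0.1022] [ 0.002 -0.069  0.273]
(281, 190) [0.001  0.0016 0.1022] [ 0.002 -0.014  0.292]
(281, 218) [-0.026   0.0015  0.1022] [0.002 0.012 0.301]
{'joints': array([-0.342,  0.391,  0.264,  1.444, -0.   ,  1.176]), 'ee_pos': array([ 0.575, -0.127,  0.3  ]), 'force': array([ 0.728,  0.043, -0.327]), 'wrist_torque': array([-0.036, -0.   ,  0.002])} [[-0.053  0.999 -0.   ]
 [ 0.999  0.053 -0.   ]
 [-0.    -0.    -1.   ]]
```

View pics/w1.png

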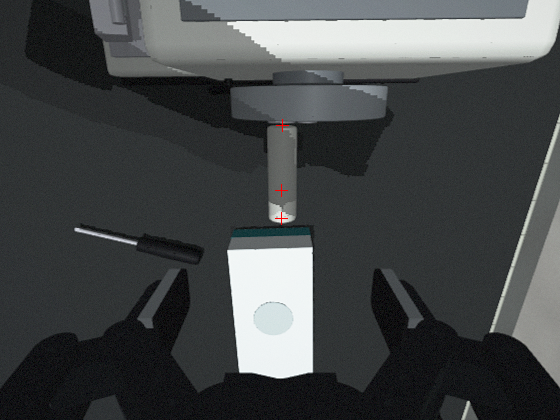

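The wrist view confirms the fit. The projected marks at (282,125), (281,190) and (281,218) lie on the handle's axis and free end, so I'll descend and grip.

>>> step_arm --steps '[{"claw": 0,"delta_pos": [0,0.0015,0.031],"roll": 0},{"claw": 0,"delta_pos": [0,0,0.031],"roll": 0},{"claw": 0,"delta_pos": [0,0,0.031],"roll": 0},{"claw": 0,"delta_pos": [0,0,0.031],"roll": 0},{"claw": 0,"delta_pos": [0,0,0],"roll": 0},{"claw": 0,"delta_pos": [0,0,0],"roll": 0}]'

```text
clock: 3.6
ee_pos: [0.5755, -0.1269, 0.1758]
ee_rot: [-0.001, 0.688, 0.726, -0.001]
force: [0.2, 0.9, 1.2]
finger_gap: 0.0851
finger_force: 0.0
```

>>> step_arm --steps '[{"claw": 255,"delta_pos": [0,0,0],"roll": 0},{"claw": 255,"delta_pos": [0,0,0],"roll": 0},{"claw": 255,"delta_pos": [0,0,0],"roll": 0},{"claw": 255,"delta_pos": [0,0,0],"roll": 0},{"claw": 255,"delta_pos": [0,0,0],"roll": 0},{"claw": 255,"delta_pos": [0,0,0],"roll": 0},{"claw": 255,"delta_pos": [0,0,0],"roll": 0},{"claw": 255,"delta_pos": [0,0,0],"roll": 0},{"claw": 255,"delta_pos": [0,0,0],"roll": 0},{"claw": 255,"delta_pos": [0,0,0],"roll": 0}]' --grip_force 40

```text
clock: 4.43
ee_pos: [0.5768, -0.1266, 0.1761]
ee_rot: [-0.0, 0.688, 0.726, -0.0]
force: [-0.2, -0.5, -1.1]
finger_gap: -0.0002
finger_force: 0.0
```

```bash
python3 - <<'E'
import numpy as np
from plant import manip
S=manip.get_state();print({k:np.round(S[k],4).tolist() for k in S})
# rows for positive turning: from th0, 8deg per row, tool y=+dx, tool z=-dz
th=-.42+np.arange(0,53)*np.radians(7.5);x=.058*np.sin(th);z=.058*np.cos(th)
for i in range(52): print(i,round(np.degrees(th[i+1]),1),round(x[i+1]-x[i],4),round(-(z[i+1]-z[i]),4))
E
```

```text
{'clock': 4.4333, 'joints': [-0.3398, 0.4263, -0.0039, 1.1407, 0.0, 1.177], 'joint_vel': [-0.0006, 0.0013, -0.0032, -0.0002, -0.0007, 0.0008], 'effort': [0.0056, -62.9609, 33.313, 0.0054, -0.0002, 0.0], 'ee_pos': [0.5768, -0.1266, 0.1761], 'ee_rot': [-0.0001, 0.6877, 0.7259, -0.0], 'force': [-0.2308, -0.4983, -1.0827], 'wrist_torque': [-0.0136, 0.017, -0.0331], 'finger_force': 0.0, 'finger_gap': -0.0002}
0 -16.6 0.0071 -0.0026
1 -9.1 0.0074 -0.0017
2 -1.6 0.0076 -0.0007
3 5.9 0.0076 0.0003
4 13.4 0.0075 0.0013
5 20.9 0.0072 0.0022
6 28.4 0.0069 0.0032
7 35.9 0.0064 0.004
8 43.4 0.0058 0.0048
9 50.9 0.0052 0.0056
10 58.4 0.0044 0.0062
11 65.9 0.0035 0.0067
12 73.4 0.0026 0.0071
13 80.9 0.0017 0.0074
14 88.4 0.0007 0.0076
15 95.9 -0.0003 0.0076
16 103.4 -0.0013 0.0075
17 110.9 -0.0022 0.0072
18 118.4 -0.0032 0.0069
19 125.9 -0.004 0.0064
20 133.4 -0.0048 0.0058
21 140.9 -0.0056 0.0052
22 148.4 -0.0062 0.0044
23 155.9 -0.0067 0.0035
24 163.4 -0.0071 0.0026
25 170.9 -0.0074 0.0017
26 178.4 -0.0076 0.0007
27 185.9 -0.0076 -0.0003
28 193.4 -0.0075 -0.0013
29 200.9 -0.0072 -0.0022
30 208.4 -0.0069 -0.0032
31 215.9 -0.0064 -0.004
32 223.4 -0.0058 -0.0048
33 230.9 -0.0052 -0.0056
34 238.4 -0.0044 -0.0062
35 245.9 -0.0035 -0.0067
36 253.4 -0.0026 -0.0071
37 260.9 -0.0017 -0.0074
38 268.4 -0.0007 -0.0076
39 275.9 0.0003 -0.0076
40 283.4 0.0013 -0.0075
41 290.9 0.0022 -0.0072
42 298.4 0.0032 -0.0069
43 305.9 0.004 -0.0064
44 313.4 0.0048 -0.0058
45 320.9 0.0056 -0.0052
46 328.4 0.0062 -0.0044
47 335.9 0.0067 -0.0035
48 343.4 0.0071 -0.0026
49 350.9 0.0074 -0.0017
50 358.4 0.0076 -0.0007
51 365.9 0.0076 0.0003
```

The gripper closed on nothing (gap 0), so I'll look at the wrist and scene views.

```bash
python3 - <<'E'
from plant import eyes
import cv2,numpy as np
a=eyes.read_camera("wrist")["image"];b=eyes.read_camera("scene")["image"]
cv2.imwrite("pics/s2.png",b)
b=cv2.resize(b[190:310,200:320],(420,420),interpolation=cv2.INTER_CUBIC)
a=cv2.resize(a[:,110:450],(340,420))
cv2.imwrite("pics/m1.png",np.hstack([a,b]))
E
```

```text
(no output)
```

View pics/m1.png

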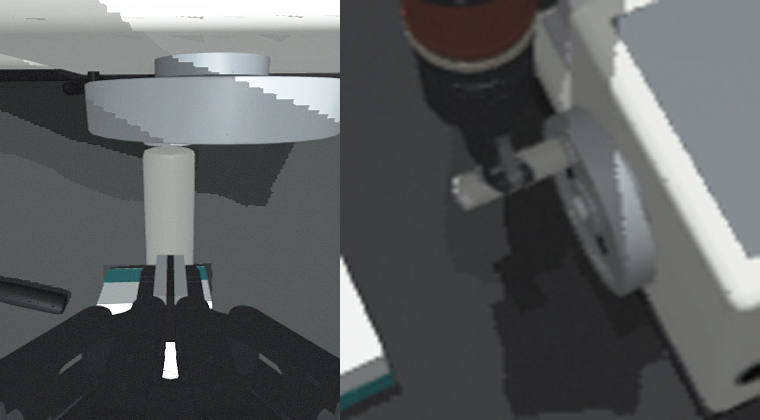

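```bash
python3 - <<'E'
from h import *
import cv2
S=manip.get_state();c=eyes.read_camera("wrist")
q=S["ee_rot"];R=Ro.from_quat([q[1],q[2],q[3],q[0]]).as_matrix();T=np.array(c["T_tool_cam"])
def pw(X):
    k=T[:3,:3].T@(R.T@(X-S["ee_pos"])-T[:3,3]);return np.array([c["fx"]*k[0]/k[2]+c["cx"],c["fy"]*k[1]/k[2]+c["cy"]])
p=[.5966,-.0622,.0507,-.4187]
I=c["image"].copy();J=C["scene"]["image"].copy()
for col,X in[((0,0,255),H(p,d)) for d in(.005,.063,.09)]+[((0,255,0),S["ee_pos"])]:
    u,v=pw(X),proj("scene",X);print(u.round(1),v.round(1))
    cv2.circle(I,tuple(int(a) for a in u),2,col,-1);cv2.circle(J,tuple(int(a) for a in v),1,col,-1)
print("fx",c["fx"],"T",T.round(3).tolist(),S["finger_gap"],S["force"],S["ee_pos"])
cv2.imwrite("pics/m2.png",np.hstack([cv2.resize(I[120:360,170:410],(400,400)),cv2.resize(J[205:285,220:300],(400,400),interpolation=cv2.INTER_CUBIC)]))
E
```

```text
[279.6 148.1] [262.4 233.6]
[279.4 254.9] [242.1 241.8]
[279.3 297.1] [232.5 245.7]
[280.4 238.5] [242.5 245.8]
fx 320.4861092969419 T [[-0.001, -0.946, -0.324, 0.082], [1.0, -0.001, -0.0, -0.0], [-0.0, -0.324, 0.946, -0.179], [0.0, 0.0, 0.0, 1.0]] 0.00010364105146011333 [-0.54162396 -0.09757685 -0.72066936] [ 0.57683512 -0.12662946  0.17604901]
```

View pics/m2.png

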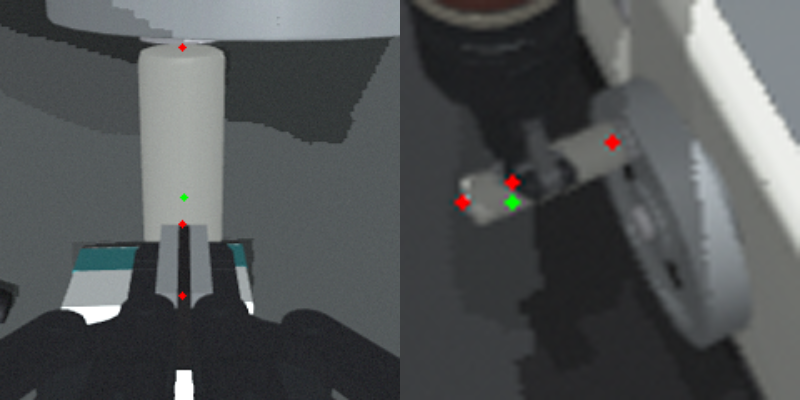

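The pictures agree with each other. The handle is where I fitted it (axis z≈0.198), but the shut fingertips at (280,255) in the wrist view sit above the handle. The real fingertips are therefore about 35–40 mm short of the reported TCP. I'll open, go 37 mm lower and close again.

>>> step_arm --steps '[{"claw": 0,"delta_pos": [0,0,0],"roll": 0},{"claw": 0,"delta_pos": [0,0,0],"roll": 0},{"claw": 0,"delta_pos": [0,0,0],"roll": 0},{"claw": 0,"delta_pos": [0,0,0],"roll": 0},{"claw": 0,"delta_pos": [0,0,0],"roll": 0},{"claw": 0,"delta_pos": [0,0,0],"roll": 0},{"claw": 0,"delta_pos": [0,0,0],"roll": 0},{"claw": 0,"delta_pos": [0,0,0.0125],"roll": 0},{"claw": 0,"delta_pos": [0,0,0.0125],"roll": 0},{"claw": 0,"delta_pos": [0,0,0.012],"roll": 0},{"claw": 0,"delta_pos": [0,0,0],"roll": 0},{"claw": 0,"delta_pos": [0,0,0],"roll": 0}]'

```text
clock: 5.68
ee_pos: [0.5765, -0.1265, 0.1389]
ee_rot: [-0.001, 0.688, 0.726, -0.0]
force: [0.3, -0.4, 0.3]
finger_gap: 0.0856
finger_force: 0.0
```

>>> step_arm --steps '[{"claw": 255,"delta_pos": [0,0,0],"roll": 0},{"claw": 255,"delta_pos": [0,0,0],"roll": 0},{"claw": 255,"delta_pos": [0,0,0],"roll": 0},{"claw": 255,"delta_pos": [0,0,0],"roll": 0},{"claw": 255,"delta_pos": [0,0,0],"roll": 0},{"claw": 255,"delta_pos": [0,0,0],"roll": 0},{"claw": 255,"delta_pos": [0,0,0],"roll": 0},{"claw": 255,"delta_pos": [0,0,0],"roll": 0},{"claw": 255,"delta_pos": [0,0,0],"roll": 0},{"claw": 255,"delta_pos": [0,0,0],"roll": 0}]' --grip_force 40

```text
clock: 6.52
ee_pos: [0.5767, -0.1267, 0.1395]
ee_rot: [0.0, 0.688, 0.726, -0.0]
force: [-3.3, -0.4, 6.5]
finger_gap: 0.0249
finger_force: 39.2
```

```bash
python3 - <<'E'
from plant import eyes,manip
import cv2,numpy as np
S=manip.get_state();print({k:np.round(S[k],4).tolist() for k in S})
a=eyes.read_camera("wrist")["image"];b=eyes.read_camera("scene")["image"]
b=cv2.resize(b[190:310,200:320],(420,420),interpolation=cv2.INTER_CUBIC)
cv2.imwrite("pics/m3.png",np.hstack([a[:,110:450],b]))
E
```

```text
{'clock': 6.5167, 'joints': [-0.3399, 0.4485, -0.0673, 1.0549, -0.0003, 1.1769], 'joint_vel': [0.0, 0.0007, -0.0002, -0.0002, -0.0006, -0.0001], 'effort': [0.4227, -60.3963, 32.0896, -1.3692, 0.3698, 0.0589], 'ee_pos': [0.5767, -0.1267, 0.1395], 'ee_rot': [0.0001, 0.6878, 0.7259, -0.0001], 'force': [-3.3383, -0.4418, 6.5176], 'wrist_torque': [0.0046, 0.7113, 0.0467], 'finger_force': 39.1508, 'finger_gap': 0.0249}
```

View pics/m3.png

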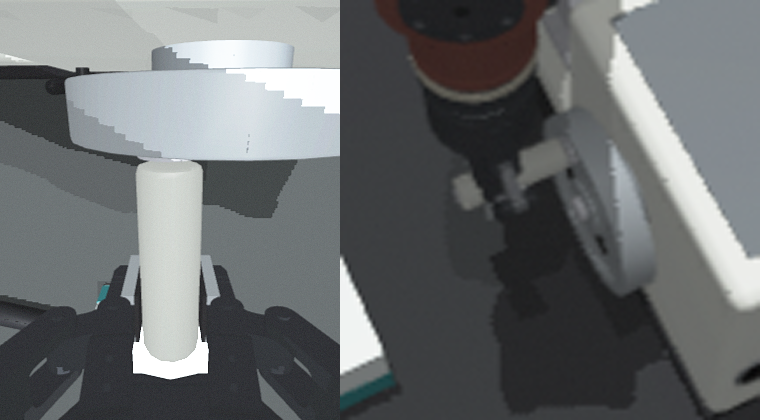

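The handle is now between the pads (gap 25 mm, 39 N), so I'll start turning clockwise.

>>> step_arm --steps '[{"claw": 255,"delta_pos": [0,0.0071,-0.0026],"roll": 0},{"claw": 255,"delta_pos": [0,0.0074,-0.0017],"roll": 0},{"claw": 255,"delta_pos": [0,0.0076,-0.0007],"roll": 0}]'

```text
clock: 6.87
ee_pos: [0.5985, -0.1254, 0.1453]
ee_rot: [-0.0, 0.688, 0.726, -0.0]
force: [-5.0, 2.2, 10.2]
finger_gap: 0.0249
finger_force: 40.6
```

>>> step_arm --steps '[{"claw": 255,"delta_pos": [0,0.0076,0.0003],"roll": 0},{"claw": 255,"delta_pos": [0,0.0075,0.0013],"roll": 0},{"claw": 255,"delta_pos": [0,0.0072,0.0022],"roll": 0}]'

```text
clock: 7.12
ee_pos: [0.6224, -0.1239, 0.1417]
ee_rot: [0.001, 0.688, 0.726, 0.001]
force: [-2.2, 2.3, 7.4]
finger_gap: 0.0247
finger_force: 40.6
```

>>> step_arm --steps '[{"claw": 255,"delta_pos": [0,0.0069,0.0032],"roll": 0},{"claw": 255,"delta_pos": [0,0.0064,0.004],"roll": 0},{"claw": 255,"delta_pos": [0,0.0058,0.0048],"roll": 0}]'

```text
clock: 7.37
ee_pos: [0.6421, -0.1227, 0.1295]
ee_rot: [0.001, 0.688, 0.726, 0.001]
force: [0.3, 3.0, 6.6]
finger_gap: 0.0249
finger_force: 40.5
```

>>> step_arm --steps '[{"claw": 255,"delta_pos": [0,0.0052,0.0056],"roll": 0},{"claw": 255,"delta_pos": [0,0.0044,0.0062],"roll": 0},{"claw": 255,"delta_pos": [0,0.0035,0.0067],"roll": 0}]'

```text
clock: 7.62
ee_pos: [0.6553, -0.1219, 0.1105]
ee_rot: [0.001, 0.688, 0.726, 0.001]
force: [1.8, 2.8, 4.9]
finger_gap: 0.0246
finger_force: 40.4
```

>>> step_arm --steps '[{"claw": 255,"delta_pos": [0,0.0026,0.0071],"roll": 0},{"claw": 255,"delta_pos": [0,0.0017,0.0074],"roll": 0},{"claw": 255,"delta_pos": [0,0.0007,0.0076],"roll": 0}]'

```text
clock: 7.87
ee_pos: [0.6601, -0.1216, 0.0878]
ee_rot: [0.001, 0.688, 0.726, 0.001]
force: [3.6, 4.0, 1.6]
finger_gap: 0.0247
finger_force: 40.3
```

>>> step_arm --steps '[{"claw": 255,"delta_pos": [0,-0.0003,0.0076],"roll": 0},{"claw": 255,"delta_pos": [0,-0.0013,0.0075],"roll": 0},{"claw": 255,"delta_pos": [0,-0.0022,0.0072],"roll": 0}]'

```text
clock: 8.12
ee_pos: [0.6554, -0.1219, 0.0648]
ee_rot: [0.0, 0.688, 0.726, 0.001]
force: [1.1, 2.9, 1.2]
finger_gap: 0.0246
finger_force: 40.1
```

>>> step_arm --steps '[{"claw": 255,"delta_pos": [0,-0.0032,0.0069],"roll": 0},{"claw": 255,"delta_pos": [0,-0.004,0.0064],"roll": 0},{"claw": 255,"delta_pos": [0,-0.0048,0.0058],"roll": 0}]'

```text
clock: 8.37
ee_pos: [0.6418, -0.1227, 0.0454]
ee_rot: [-0.001, 0.688, 0.726, -0.0]
force: [-0.7, 4.0, 2.7]
finger_gap: 0.0245
finger_force: 40.3
```

>>> step_arm --steps '[{"claw": 255,"delta_pos": [0,-0.0056,0.0052],"roll": 0},{"claw": 255,"delta_pos": [0,-0.0062,0.0044],"roll": 0},{"claw": 255,"delta_pos": [0,-0.0067,0.0035],"roll": 0}]'

```text
clock: 8.62
ee_pos: [0.6227, -0.1239, 0.0332]
ee_rot: [-0.0, 0.688, 0.726, -0.0]
force: [-2.9, 4.1, 14.6]
finger_gap: 0.0251
finger_force: 41.3
```

>>> step_arm --steps '[{"claw": 255,"delta_pos": [0,-0.0071,0.0026],"roll": 0},{"claw": 255,"delta_pos": [0,-0.0074,0.0017],"roll": 0},{"claw": 255,"delta_pos": [0,-0.0076,0.0007],"roll": 0}]'

```text
clock: 8.87
ee_pos: [0.6023, -0.1252, 0.0293]
ee_rot: [0.001, 0.688, 0.726, 0.001]
force: [0.2, 6.1, 14.7]
finger_gap: 0.0249
finger_force: 41.4
```

>>> step_arm --steps '[{"claw": 255,"delta_pos": [0,-0.0076,-0.0013],"roll": 0},{"claw": 255,"delta_pos": [0,-0.0075,-0.0013],"roll": 0},{"claw": 255,"delta_pos": [0,-0.0072,-0.0022],"roll": 0}]'

```text
clock: 9.12
ee_pos: [0.5802, -0.1266, 0.0337]
ee_rot: [0.001, 0.688, 0.726, 0.001]
force: [5.0, 5.7, 7.4]
finger_gap: 0.0247
finger_force: 40.7
```

>>> step_arm --steps '[{"claw": 255,"delta_pos": [0,-0.0069,-0.0032],"roll": 0},{"claw": 255,"delta_pos": [0,-0.0064,-0.004],"roll": 0},{"claw": 255,"delta_pos": [0,-0.0058,-0.0048],"roll": 0}]'

```text
clock: 9.37
ee_pos: [0.5618, -0.1277, 0.0459]
ee_rot: [0.001, 0.688, 0.726, 0.001]
force: [7.5, 4.5, 4.5]
finger_gap: 0.0249
finger_force: 40.5
```

>>> step_arm --steps '[{"claw": 255,"delta_pos": [0,-0.0052,-0.0056],"roll": 0},{"claw": 255,"delta_pos": [0,-0.0044,-0.0062],"roll": 0},{"claw": 255,"delta_pos": [0,-0.0035,-0.0067],"roll": 0}]'

```text
clock: 9.62
ee_pos: [0.549, -0.1285, 0.0644]
ee_rot: [0.002, 0.688, 0.726, 0.001]
force: [10.0, 4.7, -0.2]
finger_gap: 0.0245
finger_force: 40.2
```

>>> step_arm --steps '[{"claw": 255,"delta_pos": [0,-0.0026,-0.0071],"roll": 0},{"claw": 255,"delta_pos": [0,-0.0017,-0.0074],"roll": 0},{"claw": 255,"delta_pos": [0,-0.0007,-0.0076],"roll": 0}]'

```text
clock: 9.87
ee_pos: [0.5442, -0.1288, 0.0863]
ee_rot: [0.002, 0.688, 0.726, 0.001]
force: [12.4, 3.1, -4.0]
finger_gap: 0.0249
finger_force: 39.9
```

>>> step_arm --steps '[{"claw": 255,"delta_pos": [0,0.0003,-0.0076],"roll": 0},{"claw": 255,"delta_pos": [0,0.0013,-0.0075],"roll": 0},{"claw": 255,"delta_pos": [0,0.0022,-0.0072],"roll": 0}]'

```text
clock: 10.12
ee_pos: [0.5479, -0.1285, 0.1081]
ee_rot: [0.001, 0.688, 0.726, 0.001]
force: [12.1, 2.9, -11.2]
finger_gap: 0.0246
finger_force: 39.8
```

>>> step_arm --steps '[{"claw": 255,"delta_pos": [0,0.0032,-0.0069],"roll": 0},{"claw": 255,"delta_pos": [0,0.004,-0.0064],"roll": 0},{"claw": 255,"delta_pos": [0,0.0048,-0.0058],"roll": 0}]'

```text
clock: 10.37
ee_pos: [0.5587, -0.1278, 0.1263]
ee_rot: [0.0, 0.688, 0.726, 0.0]
force: [9.8, 1.3, -15.2]
finger_gap: 0.0246
finger_force: 40.0
```

>>> step_arm --steps '[{"claw": 255,"delta_pos": [0,0.0056,-0.0052],"roll": 0},{"claw": 255,"delta_pos": [0,0.0062,-0.0044],"roll": 0},{"claw": 255,"delta_pos": [0,0.0067,-0.0035],"roll": 0}]'

```text
clock: 10.62
ee_pos: [0.5752, -0.1268, 0.1391]
ee_rot: [-0.001, 0.688, 0.726, -0.001]
force: [-2.2, 0.2, -9.3]
finger_gap: 0.0248
finger_force: 40.7
```

>>> step_arm --steps '[{"claw": 255,"delta_pos": [0,0.0071,-0.0026],"roll": 0},{"claw": 255,"delta_pos": [0,0.0074,-0.0017],"roll": 0},{"claw": 255,"delta_pos": [0,0.0076,-0.0007],"roll": 0}]'

```text
clock: 10.87
ee_pos: [0.5986, -0.1254, 0.1454]
ee_rot: [-0.001, 0.688, 0.726, -0.0]
force: [-4.2, 0.6, -2.2]
finger_gap: 0.0249
finger_force: 41.4
```

```bash
cat >d.py <<'E'
import numpy as np
from scipy.optimize import least_squares
def fit(D,sg,yaw=.0524,bias=(0,0,-.0),c=None):
    D=np.array(D);xm=D[:,0]*np.cos(yaw)+D[:,1]*np.sin(yaw);z=D[:,2]
    if c is None: c=least_squares(lambda p:np.hypot(xm-p[0],z-p[1])-p[2],[.6,.09,.058]).x
    th=np.arctan2(xm-c[0],z-c[1])
    F=D[:,3:6]-np.array(bias);fx=F[:,0]*np.cos(yaw)+F[:,1]*np.sin(yaw);fz=F[:,2]
    T=-.058*(fx*np.cos(th)-fz*np.sin(th));fr=fx*np.sin(th)+fz*np.cos(th)
    A=np.c_[sg*np.ones(len(th)),np.sin(th),np.cos(th)];q,*_=np.linalg.lstsq(A,T,rcond=None)
    # T=s*D-W sin(th+al)
    W=np.hypot(q[1],q[2]);al=np.arctan2(-q[2],-q[1])
    print("c",c.round(4),"D",q[0].round(3),"W",W.round(3),"alpha",np.degrees(al).round(1),"handle angle for bottom",np.degrees(np.pi-al).round(1)%360)
    print(np.c_[np.degrees(th).round(),T.round(3),(T-A@q).round(3),fr.round(1)].tolist())
    return c,th,T
P=[[.5985,-.1254,.1453,-5,2.2,10.2],[.6224,-.1239,.1417,-2.2,2.3,7.4],[.6421,-.1227,.1295,.3,3,6.6],[.6553,-.1219,.1105,1.8,2.8,4.9],[.6601,-.1216,.0878,3.6,4,1.6],[.6554,-.1219,.0648,1.1,2.9,1.2],[.6418,-.1227,.0454,-.7,4,2.7],[.6227,-.1239,.0332,-2.9,4.1,14.6],[.6023,-.1252,.0293,.2,6.1,14.7],[.5802,-.1266,.0337,5,5.7,7.4],[.5618,-.1277,.0459,7.5,4.5,4.5],[.549,-.1285,.0644,10,4.7,-.2],[.5442,-.1288,.0863,12.4,3.1,-4],[.5479,-.1285,.1081,12.1,2.9,-11.2],[.5587,-.1278,.1263,9.8,1.3,-15.2],[.5752,-.1268,.1391,-2.2,.2,-9.3],[.5986,-.1254,.1454,-4.2,.6,-2.2]]
E
python3 -c "
from d import *
c,th,T=fit(P,1)
t=np.radians(np.arange(0,-8,-1)*7.5)
"
```

```text
c [0.5947 0.0875 0.0581] D 0.196 W 0.116 alpha -55.8 handle angle for bottom 235.8
[[-4.0, 0.246, -0.05, 10.5], [21.0, 0.264, 0.001, 6.2], [44.0, 0.245, 0.025, 5.1], [67.0, 0.216, 0.043, 3.7], [90.0, 0.092, -0.039, 3.8], [113.0, 0.092, -0.005, 0.7], [137.0, 0.087, 0.006, -2.3], [159.0, 0.156, 0.073, -14.6], [180.0, 0.033, -0.066, -14.7], [-158.0, 0.122, -0.009, -8.8], [-136.0, 0.14, -0.032, -8.6], [-113.0, 0.247, 0.03, -9.3], [-91.0, 0.247, -0.012, -12.5], [-69.0, 0.355, 0.064, -15.4], [-48.0, 0.277, -0.032, -17.5], [-28.0, 0.362, 0.051, -7.2], [-3.0, 0.249, -0.047, -1.9]]
```

Drag 0.196 N m and weight 0.116 N m match the given values, and the fit puts the heavy side down at θ≈236°. I'll turn back part of the way to check this in the opposite direction.

>>> step_arm --steps '[{"claw": 255,"delta_pos": [0,-0.0066,0.0007],"roll": 0},{"claw": 255,"delta_pos": [0,-0.0074,0.0017],"roll": 0},{"claw": 255,"delta_pos": [0,-0.0071,0.0026],"roll": 0}]'

```text
clock: 11.12
ee_pos: [0.5784, -0.1266, 0.1405]
ee_rot: [0.001, 0.688, 0.726, 0.001]
force: [3.4, 2.7, -6.0]
finger_gap: 0.0251
finger_force: 41.1
```

>>> step_arm --steps '[{"claw": 255,"delta_pos": [0,-0.0067,0.0035],"roll": 0},{"claw": 255,"delta_pos": [0,-0.0062,0.0044],"roll": 0},{"claw": 255,"delta_pos": [0,-0.0056,0.0052],"roll": 0}]'

```text
clock: 11.37
ee_pos: [0.5594, -0.1278, 0.1269]
ee_rot: [0.001, 0.688, 0.726, 0.0]
force: [8.0, 2.4, -6.5]
finger_gap: 0.0249
finger_force: 41.1
```

>>> step_arm --steps '[{"claw": 255,"delta_pos": [0,-0.0048,0.0058],"roll": 0},{"claw": 255,"delta_pos": [0,-0.004,0.0064],"roll": 0},{"claw": 255,"delta_pos": [0,-0.0032,0.0069],"roll": 0}]'

```text
clock: 11.62
ee_pos: [0.5479, -0.1285, 0.1081]
ee_rot: [0.001, 0.688, 0.726, 0.001]
force: [8.1, 2.2, -1.8]
finger_gap: 0.0247
finger_force: 41.5
```

>>> step_arm --steps '[{"claw": 255,"delta_pos": [0,-0.0022,0.0072],"roll": 0},{"claw": 255,"delta_pos": [0,-0.0013,0.0075],"roll": 0},{"claw": 255,"delta_pos": [0,-0.0003,0.0076],"roll": 0}]'

```text
clock: 11.87
ee_pos: [0.5443, -0.1288, 0.0859]
ee_rot: [0.001, 0.688, 0.726, 0.001]
force: [6.2, 3.7, 2.6]
finger_gap: 0.0244
finger_force: 41.7
```

>>> step_arm --steps '[{"claw": 255,"delta_pos": [0,0.0007,0.0076],"roll": 0},{"claw": 255,"delta_pos": [0,0.0017,0.0074],"roll": 0},{"claw": 255,"delta_pos": [0,0.0026,0.0071],"roll": 0}]'

```text
clock: 12.12
ee_pos: [0.5493, -0.1284, 0.0635]
ee_rot: [0.001, 0.688, 0.726, 0.0]
force: [5.8, 2.5, 5.8]
finger_gap: 0.0251
finger_force: 42.0
```

>>> step_arm --steps '[{"claw": 255,"delta_pos": [0,0.0035,0.0067],"roll": 0},{"claw": 255,"delta_pos": [0,0.0044,0.0062],"roll": 0},{"claw": 255,"delta_pos": [0,0.0052,0.0056],"roll": 0}]'

```text
clock: 12.37
ee_pos: [0.5625, -0.1276, 0.045]
ee_rot: [0.001, 0.688, 0.726, 0.0]
force: [4.1, 3.4, 10.4]
finger_gap: 0.0254
finger_force: 42.4
```

>>> step_arm --steps '[{"claw": 255,"delta_pos": [0,0.0058,0.0048],"roll": 0},{"claw": 255,"delta_pos": [0,0.0064,0.004],"roll": 0},{"claw": 255,"delta_pos": [0,0.0069,0.0032],"roll": 0}]'

```text
clock: 12.62
ee_pos: [0.5812, -0.1265, 0.0332]
ee_rot: [0.0, 0.688, 0.726, 0.0]
force: [0.0, 2.7, 14.7]
finger_gap: 0.0245
finger_force: 42.8
```

>>> step_arm --steps '[{"claw": 255,"delta_pos": [0,0.0072,0.0022],"roll": 0},{"claw": 255,"delta_pos": [0,0.0075,0.0013],"roll": 0},{"claw": 255,"delta_pos": [0,0.0076,0.0003],"roll": 0}]'

```text
clock: 12.87
ee_pos: [0.6022, -0.1252, 0.0293]
ee_rot: [-0.001, 0.688, 0.726, -0.001]
force: [-5.6, 2.6, 16.2]
finger_gap: 0.025
finger_force: 43.1
```

>>> step_arm --steps '[{"claw": 255,"delta_pos": [0,0.0076,-0.0007],"roll": 0},{"claw": 255,"delta_pos": [0,0.0074,-0.0017],"roll": 0},{"claw": 255,"delta_pos": [0,0.0071,-0.0026],"roll": 0}]'

```text
clock: 13.12
ee_pos: [0.6223, -0.1239, 0.0332]
ee_rot: [-0.002, 0.688, 0.726, -0.002]
force: [-8.2, 0.0, 5.4]
finger_gap: 0.0248
finger_force: 42.1
```

>>> step_arm --steps '[{"claw": 255,"delta_pos": [0,0.0067,-0.0035],"roll": 0},{"claw": 255,"delta_pos": [0,0.0062,-0.0044],"roll": 0},{"claw": 255,"delta_pos": [0,0.0056,-0.0052],"roll": 0}]'

```text
clock: 13.37
ee_pos: [0.6414, -0.1227, 0.0453]
ee_rot: [-0.002, 0.688, 0.726, -0.002]
force: [-1.4, 1.8, -6.5]
finger_gap: 0.0248
finger_force: 41.0
```

>>> step_arm --steps '[{"claw": 255,"delta_pos": [0,0.0048,-0.0058],"roll": 0},{"claw": 255,"delta_pos": [0,0.004,-0.0064],"roll": 0},{"claw": 255,"delta_pos": [0,0.0032,-0.0069],"roll": 0}]'

```text
clock: 13.62
ee_pos: [0.656, -0.1218, 0.0666]
ee_rot: [-0.0, 0.688, 0.726, 0.0]
force: [-0.7, 3.5, -4.8]
finger_gap: 0.0249
finger_force: 41.0
```

>>> step_arm --steps '[{"claw": 255,"delta_pos": [0,0.0022,-0.0072],"roll": 0},{"claw": 255,"delta_pos": [0,0.0013,-0.0075],"roll": 0},{"claw": 255,"delta_pos": [0,0.0003,-0.0076],"roll": 0}]'

```text
clock: 13.87
ee_pos: [0.66, -0.1216, 0.0898]
ee_rot: [0.0, 0.688, 0.726, 0.001]
force: [0.4, 5.6, -4.4]
finger_gap: 0.0251
finger_force: 41.1
```

```bash
cat >>d.py <<'E'
N=[[.5784,-.1266,.1405,3.4,2.7,-6],[.5594,-.1278,.1269,8,2.4,-6.5],[.5479,-.1285,.1081,8.1,2.2,-1.8],[.5443,-.1288,.0859,6.2,3.7,2.6],[.5493,-.1284,.0635,5.8,2.5,5.8],[.5625,-.1276,.045,4.1,3.4,10.4],[.5812,-.1265,.0332,0,2.7,14.7],[.6022,-.1252,.0293,-5.6,2.6,16.2],[.6223,-.1239,.0332,-8.2,0,5.4],[.6414,-.1227,.0453,-1.4,1.8,-6.5],[.656,-.1218,.0666,-.7,3.5,-4.8],[.66,-.1216,.0898,.4,5.6,-4.4]]
E
python3 -c "
from d import *
fit(N,-1);fit(P+N,np.r_[np.ones(len(P)),-np.ones(len(N))])
t=np.radians(88.4+np.r_[0:20.01:1]*7.5)
th=t[-1];print(np.degrees(th))
"
```

```text
c [0.5946 0.0875 0.058 ] D 0.183 W 0.144 alpha -64.1 handle angle for bottom 244.1
[[-24.0, -0.046, -0.006, -6.9], [-47.0, -0.042, 0.007, -10.4], [-69.0, -0.072, 0.007, -8.3], [-92.0, -0.141, -0.017, -6.5], [-114.0, -0.164, 0.016, -7.8], [-137.0, -0.23, 0.006, -10.5], [-159.0, -0.298, -0.016, -13.8], [180.0, -0.313, 0.0, -16.2], [159.0, -0.335, -0.008, -7.9], [137.0, -0.313, 0.008, 3.9], [111.0, -0.27, 0.018, 1.2], [88.0, -0.257, -0.015, 0.5]]
c [0.5947 0.0875 0.058 ] D 0.193 W 0.126 alpha -57.7 handle angle for bottom 237.7
[[-4.0, 0.246, -0.058, 10.5], [21.0, 0.264, -0.006, 6.2], [44.0, 0.245, 0.021, 5.1], [67.0, 0.216, 0.043, 3.7], [90.0, 0.092, -0.035, 3.8], [113.0, 0.092, 0.003, 0.7], [137.0, 0.087, 0.018, -2.3], [159.0, 0.156, 0.087, -14.6], [180.0, 0.034, -0.052, -14.7], [-158.0, 0.123, 0.003, -8.8], [-136.0, 0.14, -0.023, -8.6], [-113.0, 0.247, 0.035, -9.3], [-91.0, 0.247, -0.011, -12.5], [-69.0, 0.355, 0.061, -15.4], [-48.0, 0.277, -0.038, -17.5], [-28.0, 0.362, 0.043, -7.2], [-3.0, 0.249, -0.055, -1.9], [-24.0, -0.045, 0.023, -6.9], [-47.0, -0.042, 0.029, -10.4], [-69.0, -0.071, 0.021, -8.3], [-92.0, -0.141, -0.012, -6.5], [-114.0, -0.164, 0.012, -7.8], [-137.0, -0.23, -0.005, -10.5], [-159.0, -0.298, -0.03, -13.8], [180.0, -0.314, -0.014, -16.2], [160.0, -0.335, -0.018, -7.9], [137.0, -0.313, 0.005, 3.9], [111.0, -0.27, 0.024, 1.2], [88.0, -0.257, -0.0, 0.5]]
238.40000000000003
```

Both directions agree: 236° forward, 244° backward. I'll turn forward to about 240° and hold there.

>>> step_arm --steps '[{"claw": 255,"delta_pos": [0,-0.0003,0.0076],"roll": 0},{"claw": 255,"delta_pos": [0,-0.0013,0.0075],"roll": 0},{"claw": 255,"delta_pos": [0,-0.0022,0.0072],"roll": 0},{"claw": 255,"delta_pos": [0,-0.0032,0.0069],"roll": 0},{"claw": 255,"delta_pos": [0,-0.004,0.0064],"roll": 0},{"claw": 255,"delta_pos": [0,-0.0048,0.0058],"roll": 0},{"claw": 255,"delta_pos": [0,-0.0056,0.0052],"roll": 0},{"claw": 255,"delta_pos": [0,-0.0062,0.0044],"roll": 0},{"claw": 255,"delta_pos": [0,-0.0067,0.0035],"roll": 0},{"claw": 255,"delta_pos": [0,-0.0071,0.0026],"roll": 0}]'

```text
clock: 14.7
ee_pos: [0.6192, -0.1241, 0.0322]
ee_rot: [0.001, 0.688, 0.726, 0.001]
force: [3.3, 4.4, -6.9]
finger_gap: 0.0249
finger_force: 40.9
```

>>> step_arm --steps '[{"claw": 255,"delta_pos": [0,-0.0074,0.0017],"roll": 0},{"claw": 255,"delta_pos": [0,-0.0076,0.0007],"roll": 0},{"claw": 255,"delta_pos": [0,-0.0076,-0.0003],"roll": 0},{"claw": 255,"delta_pos": [0,-0.0075,-0.0013],"roll": 0},{"claw": 255,"delta_pos": [0,-0.0072,-0.0022],"roll": 0},{"claw": 255,"delta_pos": [0,-0.0069,-0.0032],"roll": 0},{"claw": 255,"delta_pos": [0,-0.0064,-0.004],"roll": 0},{"claw": 255,"delta_pos": [0,-0.0058,-0.0048],"roll": 0},{"claw": 255,"delta_pos": [0,-0.0052,-0.0056],"roll": 0},{"claw": 255,"delta_pos": [0,-0.0044,-0.0062],"roll": 0},{"claw": 255,"delta_pos": [0,-0.0008,-0.0013],"roll": 0}]'

```text
clock: 15.62
ee_pos: [0.5513, -0.1284, 0.0596]
ee_rot: [0.001, 0.688, 0.726, 0.0]
force: [2.6, 2.7, -2.7]
finger_gap: 0.0247
finger_force: 41.4
```

>>> step_arm --steps '[{"claw": 255,"delta_pos": [0,0,0],"roll": 0},{"claw": 255,"delta_pos": [0,0,0],"roll": 0},{"claw": 255,"delta_pos": [0,0,0],"roll": 0},{"claw": 255,"delta_pos": [0,0,0],"roll": 0},{"claw": 255,"delta_pos": [0,0,0],"roll": 0},{"claw": 255,"delta_pos": [0,0,0],"roll": 0},{"claw": 255,"delta_pos": [0,0,0],"roll": 0},{"claw": 255,"delta_pos": [0,0,0],"roll": 0}]'

```text
clock: 16.28
ee_pos: [0.552, -0.1283, 0.0582]
ee_rot: [0.001, 0.688, 0.726, 0.0]
force: [2.3, 2.7, 4.6]
finger_gap: 0.0247
finger_force: 42.0
```

```bash
python3 - <<'E'
from plant import manip,eyes
import numpy as np,cv2
S=manip.get_state();p=S["ee_pos"];print(p,S["force"],S["finger_force"],S["clock"],np.abs(S["joint_vel"]).max())
print(np.degrees(np.arctan2(p[0]*np.cos(.0524)+p[1]*np.sin(.0524)-.5947,p[2]-.0875))%360)
E
```

```text
[ 0.55200481 -0.12827729  0.05824204] [2.2846134  2.74379647 4.62166225] 41.974414587020874 16.2833 0.0018258592648374772
239.7510231093202
```

The wheel is still at 239.8° with the handle gripped at 42 N, so I'll hand the job in.

```bash
python3 -c "
from plant import order
print(order.job_done())"
```

```text
the job is handed in; nothing more can be done
None
```

I turned the handwheel through a full turn and felt the heavy side hang straight down with the handle about 240° clockwise from top (236° turning forward, 244° turning back). I handed the job in with the wheel still at 239.8° and the handle gripped at 42 N; no verdict came back, and I took no closing picture of the bystanders.

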